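# Fit the inner lid with the lid pair, then lift off the outer lid alone

### The job

Close the fixings box with its inner lid: with the nested lid pair still on the worktop, turn its black handle clockwise to locked, then carry both lids together by the handle and lower them until the orange inner lid sits fully home in the box's mouth. Turn the handle back to free and lift the blue outer lid alone, leaving the inner lid seated so that I can lay packets in its tray. Never let go of the lids in the air, leave the marker, tape measure and torch alone, and finish still gripping the handle, holding the outer lid still and level above the box, at least 8 cm higher than where it sat.

Things in the scene. Friction and masses are not known exactly. Their poses are not given: they have to be found in the camera images.
- box: Open-topped grey box with paper labels, fixed to the worktop. Outside 122 (its x) x 162 (its y) x 70 mm high; walls 6 mm, mouth 110 x 150 mm. A few screws and wall plugs lie on its floor and stay there. Origin: centre of its underside, on the worktop; z up.
- box_mouth (a point): Centre of the box's mouth, at the level of its rim, 70 mm above the worktop.
- inner_lid: Orange tray, loose, 0.2 to 0.3 kg, under the outer lid. Origin: centre of underside; x along 122 mm side, y along 162. From the bottom: plug 104 x 144, 14 mm deep, lower 8 mm tapering in 4 mm per side (3 mm play each side in the mouth); flange 122 x 162 at 14-18 mm, rests on the box's rim (origin then 56 mm above worktop); tray edge to 38 mm. Half a turn makes no difference.
- outer_lid: Blue plate 132 (x) x 172 (y), 5 mm thick, with an 18 mm skirt round the tray edge of the inner lid (2 mm play each side); loose, 0.2 to 0.3 kg with handle. Origin: centre of the plate's underside, 38 mm above the inner lid's origin when resting on its edge; axes parallel to the inner lid's. Grip it by the handle only.
- handle_grip (a point): Point on the axis of the black handle in the middle of the outer lid, at grip height: 33 mm above the outer lid's origin, 71 mm above the worktop at the start. Handle: upright wing 56 mm long (point x), 14 mm thick (point y, fingers close along it), flat sides, top 12.5 mm above this point; below it a disc of 52 mm diameter, top 21.5 mm below this point. Red mark at the wing's +x end.
- handle (a joint): Turn of handle in the outer lid, rad: 0 free, 1.4 locked, grows clockwise from above; a stop at each end, 0.03 N m friction keeps it; starts at 0 to 0.2. Wing = lid's x axis turned counter-clockwise by (1.4 - value): locked, red end at green dot; free, at white dot. Above 1.0 a bar catches the inner lid (outer rises 3 mm first) and both lift; below 0.3 the outer lifts alone.
- marker: White marker pen with a red cap, 135 mm long, 17 mm thick, lying on the worktop; leave it alone. Origin: centre of its underside.
- tape_measure: Yellow and black pocket tape measure, 33 x 71 mm, 62 mm high, standing on the worktop; leave it alone. Origin: centre of its underside.
- torch: Small black torch, 122 mm long, 33 mm high, lying on the worktop; leave it alone. Origin: centre of its underside.
Mind the look-alikes: they are no part of the job. There is more than one size of the outer_lid; the one meant has the size given above.

How it is judged:
By the outcome, as a careful person would: the job done as asked, in the order asked, and still so for the second after the job is handed in, while the arm keeps its last pose, push and grip.
It also fails if it takes over 54 s, if anything falls off the work surface, if the arm or the gripper's body presses on something with over 40 N, if the wrist force passes 120 N, or if a joint passes its speed limit or range.

### The arm

A 7-joint arm with a two-finger parallel gripper is mounted at the origin on a cart in front of the work surface, level with it; the furniture and walls round the work are solid. World frame = base frame: x ahead of the robot, y to its left, z up, the work surface at z = 0. Lengths are in m, angles in rad, forces in N, time in s.
With the tool pointing down it reaches from about 0.425 to 0.875 m from the base axis. Payload 4.7 kg.
Tool frame: the origin (TCP) lies where the fingers leave the gripper's body, on its centre line; the fingertips stand 70 mm ahead of it and the grasp point (between the pads) lies 51 mm ahead of it; z points along the fingers, y is the line along which they close (so a half turn about z gives the same grasp; the last joint's range is limited). The gripper opens to 87 mm and grips with 3 to 60 N. Pads are 19 mm wide; open, the fingers measure 117 mm over their backs; the gripper's body (75 mm by 190 mm) begins 51 mm behind the grasp point.
Start: joints at [1.156, 0.321, -0.07, 1.45, 0.023, 1.371, -0.057], TCP at [0.27, -0.591, 0.292] pointing down, gripper open.
Joint ranges: [-2.86, 2.86], [-0.3, 2.09], [-1.38, 1.24], [0.06, 2.45], [-1.56, 4.7], [0.09, 2.05], [-2.69, 2.69]. Speed limits (rad/s): [2.57, 2.57, 3.14, 3.14, 3.14, 3.14, 3.14].

### API

Orientations are given as a rotation vector (axis times angle).
In Python, from bench import get_state, get_image, get_calibration, close_job gives the robot as it stands.
- The arm moves only by the tool send_rows, never from a script. Its argument "rows" is a list of rows, each an object of numbers: "hand": the finger opening in mm, from 0 to 87; "x", "y", "z": the shift along the world's x, y, z in mm; "roll": the turn about the world's z in degrees. A call has 1 to 10 rows; each row shifts and turns the commanded pose from where the row before left it; what a row does not reach is not made up. A row lasts 1/10 s, in which the tool goes at most 50 mm and 8.59 degrees, less where a joint would pass 70% of its speed; a pose out of reach is approached as far as the arm can. A call is refused whole if a number of a shift passes 50 or a number of a turn 8.59, either way. A call with a gripper value outside its range is refused whole. The fingers move at their own pace and stop on an object; "force" is the grip in N (left out, the last holds). Time passes only in rows, so rows that do not move let the fingers close. It gives the time, the measured TCP pose, the force, the opening and the grip force at its end, in the units of the state.
- get_state(): the state, without advancing time (a new reading comes with each control period).
- get_image(name): name is "side" or "top"; returns the picture (420x560x3 uint8, blue, green, red); there is no depth.
- get_calibration(name): a dict with "mtx" (3x3 intrinsics, pixels), "world_from_camera" (4x4, takes a point from camera to world coordinates). Camera axes: x right, y down, z forward; pixel columns grow to the right and rows downward; lengths in m; the calibration is good to about 2 mm. A picture is of the moment at which its call begins. get_calibration takes no time and is no camera call.
- close_job(): hands the job in; it is judged then, once.
The state is a dict: "time": time; "joint_positions": joint angles; "qd": joint speeds; "joint_torque": joint torques, N m; "position": TCP position; "tool_rot": TCP orientation; "ft_force": force on the tool from outside, world axes, zero at the start; "torque": the same for the moment, N m; "grip_width": opening from 0.0 (shut) to 1.0 (fully open); "grip_force": force on a finger pad.
Only numpy, scipy, OpenCV 4.12 (cv2) and the standard library are available. Lean on these libraries where they do the work, as an engineer would, in place of code of your own. Each camera call takes 0.05 s, during which the arm holds its last target. There are 200 camera calls.

## Working session

There is one attempt and no reset: what is moved stays moved. The work goes in short steps, Python scripts to look and compute and a tool call to move; the robot and the scene stay as the last step left them, time stands still between calls to the robot, and variables do not carry over. Pictures are saved under pics/ and viewed, at most 10 in all, crops included, and the job is handed in when it is done.

Besides the shell and the picture viewer there is one more tool, called after "Call:" as a command line: name --argument value ..., lists and objects as JSON in quotes. send_rows: Moves the arm, as the interface text tells. Its arguments: {"type":"object","properties":{"rows":{"type":"array","items":{"type":"object","properties":{"hand":{"type":"number"},"x":{"type":"number"},"y":{"type":"number"},"z":{"type":"number"},"roll":{"type":"number"}}}},"force":{"type":"number"}},"required":["rows"]}

```bash
mkdir -p pics; cat > h.py <<'E'
import numpy as np, cv2
from bench import *
def cal(n):
    c=get_calibration(n); return np.array(c["mtx"]),np.array(c["world_from_camera"])
def ray(n,px,z):
    K,T=cal(n); px=np.atleast_2d(np.array(px,float))
    d=np.c_[px,np.ones(len(px))]@np.linalg.inv(K).T@T[:3,:3].T; o=T[:3,3]
    return o+d*((z-o[2])/d[:,2:])
def proj(n,p):
    K,T=cal(n); q=np.linalg.inv(T)@np.append(p,1); q=K@q[:3]; return q[:2]/q[2]
E
python3 - <<'E'
from h import *
for n in("top","side"):
    im=get_image(n); cv2.imwrite(f"pics/{n}0.png",im); print(n,cal(n)[1].round(3).tolist(),cal(n)[0].round(0).tolist())
s=get_state();print(s["time"],s["position"],s["tool_rot"])
E
```

```text
top [[-0.002, -0.996, 0.088, 0.446], [-1.0, 0.001, -0.006, 0.124], [0.006, -0.088, -0.996, 1.124], [0.0, 0.0, 0.0, 1.0]] [[393.0, 0.0, 277.0], [0.0, 393.0, 206.0], [0.0, 0.0, 1.0]]
side [[-0.939, -0.156, 0.306, 0.192], [-0.343, 0.473, -0.812, 1.02], [-0.019, -0.867, -0.498, 0.634], [0.0, 0.0, 0.0, 1.0]] [[435.0, 0.0, 276.0], [0.0, 435.0, 216.0], [0.0, 0.0, 1.0]]
0.1 [ 0.27007457 -0.59081986  0.29128989] [-3.06805325e+00 -6.68129533e-01  7.18790946e-04]
```

View pics/top0.png

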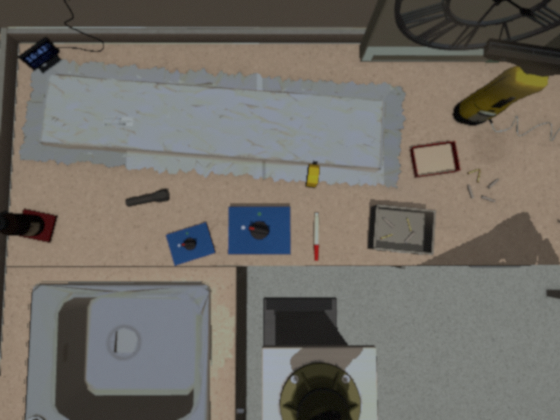

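View pics/side0.png

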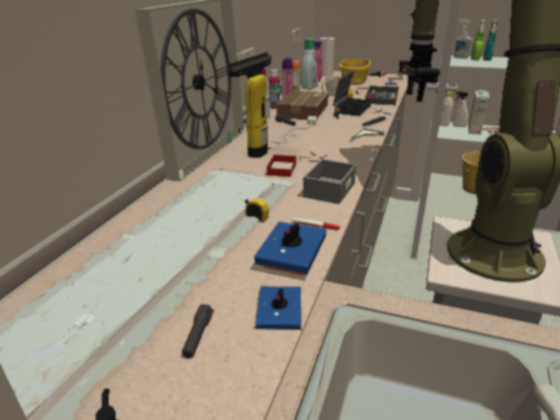

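Candidates for the outer lid: the larger blue plate at about (260,230) and the smaller one at (190,243). I'll measure both, plus the box at (401,229), and view an enlarged crop.

```bash
python3 - <<'E'
from h import *
im=cv2.imread("pics/top0.png"); hsv=cv2.cvtColor(im,cv2.COLOR_BGR2HSV)
m=cv2.inRange(hsv,(100,120,40),(125,255,255)); m=cv2.morphologyEx(m,cv2.MORPH_CLOSE,np.ones((5,5)))
for c in cv2.findContours(m,cv2.RETR_EXTERNAL,cv2.CHAIN_APPROX_NONE)[0]:
    if cv2.contourArea(c)<500: continue
    w=ray("top",c.reshape(-1,2),0.043)[:,:2]*1000
    print("blue",cv2.minAreaRect(c),cv2.minAreaRect(w.astype(np.float32)))
def red(x0,y0,x1,y1):
    s=hsv[y0:y1,x0:x1]; 
    for nm,mm in(("red",cv2.inRange(s,(0,110,60),(12,255,255))|cv2.inRange(s,(168,110,60),(180,255,255))),("black",cv2.inRange(s,(0,0,0),(180,255,50))),("white",cv2.inRange(s,(0,0,130),(180,90,255))),("green",cv2.inRange(s,(40,80,60),(90,255,255)))):
        p=np.argwhere(mm)[:,::-1]+[x0,y0]; 
        if len(p): print(nm,len(p),p.mean(0), ray("top",p.mean(0),.0835 if nm in("red","black") else .043)*1000)
red(232,208,288,252)
a=cv2.resize(im[195:270,160:300],None,fx=5.6,fy=5.6,interpolation=cv2.INTER_CUBIC)
b=cv2.resize(im[195:270,360:445],None,fx=3,fy=3,interpolation=cv2.INTER_CUBIC)
cv2.imwrite("pics/c1.png",a);cv2.imwrite("pics/c2.png",cv2.resize(im[190:270,360:445],None,fx=7,fy=7,interpolation=cv2.INTER_CUBIC))
E
```

```text
blue ((190.0872039794922, 243.37899780273438), (30.603015899658203, 41.340911865234375), 72.6459732055664) ((438.8844909667969, 354.6131896972656), (83.73338317871094, 111.66893768310547), 17.39756965637207)
blue ((259.0, 229.5), (45.0, 60.0), 90.0) ((476.53033447265625, 166.71115112304688), (165.3218231201172, 123.47364044189453), 89.92742919921875)
red 17 [251.52941176 228.11764706] [[478.79901461 184.63618167  83.5       ]]
black 221 [259.50226244 229.54298643] [[475.00197231 163.55079866  83.5       ]]
white 14 [242.5        227.28571429] [[482.39112964 211.78573876  43.        ]]
green 6 [259.  213.5] [[520.28463724 166.54900187  43.        ]]
```

View pics/c1.png

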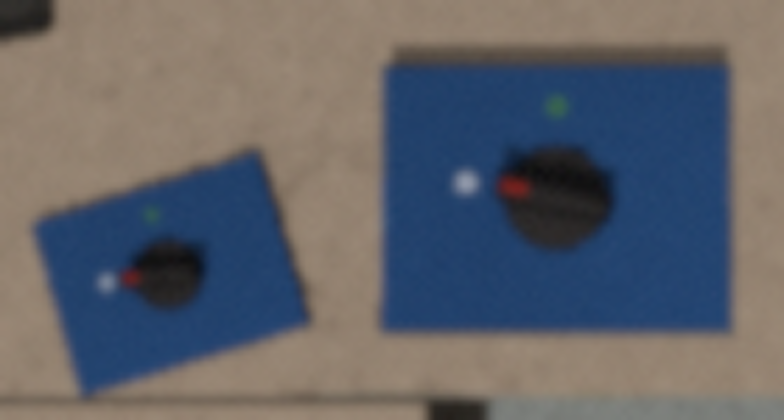

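View pics/c2.png

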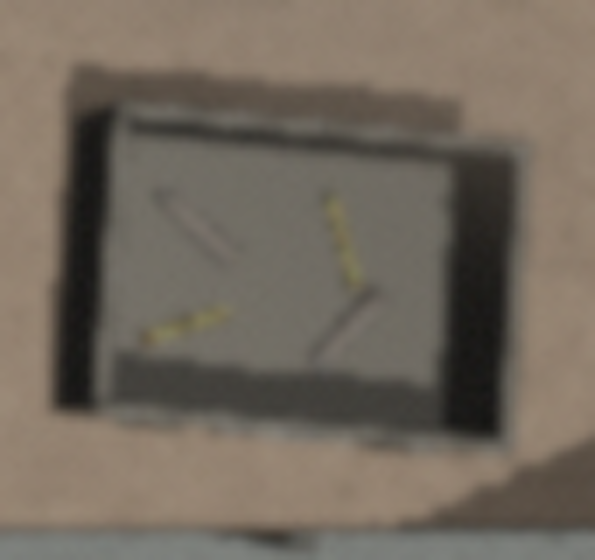

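The crop shows the right-hand, larger blue plate (px 260,230) measures about 168x126 mm. That fits 172x132, while the left one is only 112x84. Its red mark at (251,228) points to the white dot (242,227), so the handle is free, and the green dot is at (259,213).

The second crop shows the box rim with outer corners at about crop (115,100), (530,145), (512,448) and (97,412).

```bash
python3 - <<'E'
from h import *
c=(np.array([(115,100),(530,145),(512,448),(97,412)])+.5)/7-.5+[360,190]
w=ray("top",c,.07)[:,:2]*1000; print(w.round(1),w.mean(0),cv2.minAreaRect(w.astype(np.float32)))
for i in range(4):
    d=w[(i+1)%4]-w[i]; print(np.hypot(*d),np.degrees(np.arctan2(d[1],d[0])))
im=cv2.imread("pics/top0.png")[195:270,225:300]
hsv=cv2.cvtColor(im,cv2.COLOR_BGR2HSV); 
# lid yaw from edges of the blue mask via subpixel upsample
up=cv2.resize(im,None,fx=8,fy=8,interpolation=cv2.INTER_CUBIC); hs=cv2.cvtColor(up,cv2.COLOR_BGR2HSV)
m=cv2.morphologyEx(cv2.inRange(hs,(100,100,40),(125,255,255)),cv2.MORPH_CLOSE,np.ones((40,40)))
k=max(cv2.findContours(m,0,1)[0],key=cv2.contourArea).reshape(-1,2)
w=ray("top",(k+.5)/8-.5+[225,195],.043)[:,:2]*1000; print("lid",cv2.minAreaRect(w.astype(np.float32)))
E
```

```text
[[ 544.1 -150.1]
 [ 526.5 -309.7]
 [ 410.6 -298.5]
 [ 424.5 -140.3]] [ 476.41019951 -224.64194549] ((477.2794189453125, -224.78041076660156), (160.6098175048828, 119.95337677001953), 84.96113586425781)
160.6482184197445 -96.29150432841514
116.44589247764229 174.46154601605448
158.82548805686167 84.96112865282377
119.95583414169094 -4.671554494264715
lid ((475.5747375488281, 166.32388305664062), (167.49468994140625, 127.90352630615234), 89.88920593261719)
```

Call:
send_rows --rows '[{"hand": 60, "x": 23, "y": 39, "roll": 5.4}, {"x": 23, "y": 39, "roll": 5.4}, {"x": 23, "y": 39, "roll": 5.4}, {"x": 23, "y": 39, "roll": 5.4}, {"x": 23, "y": 39, "roll": 5.4}, {"x": 23, "y": 39, "roll": 5.4}, {"x": 23, "y": 39, "roll": 5.4}, {"x": 23, "y": 39, "roll": 5.4}, {"x": 23, "y": 39, "roll": 5.4}, {"x": 23, "y": 39, "roll": 5.4}]' --force 30

```text
schema error: expected keys hand, x, y, z, roll
```

Call:
send_rows --rows '[{"hand": 60, "x": 23, "y": 39, "z": 0, "roll": 5.4}, {"hand": 60, "x": 23, "y": 39, "z": 0, "roll": 5.4}, {"hand": 60, "x": 23, "y": 39, "z": 0, "roll": 5.4}, {"hand": 60, "x": 23, "y": 39, "z": 0, "roll": 5.4}, {"hand": 60, "x": 23, "y": 39, "z": 0, "roll": 5.4}, {"hand": 60, "x": 23, "y": 39, "z": 0, "roll": 5.4}, {"hand": 60, "x": 23, "y": 39, "z": 0, "roll": 5.4}, {"hand": 60, "x": 23, "y": 39, "z": 0, "roll": 5.4}, {"hand": 60, "x": 23, "y": 39, "z": 0, "roll": 5.4}, {"hand": 60, "x": 23, "y": 39, "z": 0, "roll": 5.4}]' --force 30

```text
time: 1.1
position: [0.5006, -0.1995, 0.2921]
tool_rot: [-2.428, -1.994, 0.001]
ft_force: [0.6, 0.2, 0.2]
grip_width: 0.688
grip_force: 0.0
```

Call:
send_rows --rows '[{"hand": 60, "x": -2, "y": 36, "z": -5, "roll": 0}, {"hand": 60, "x": -2, "y": 36, "z": -5, "roll": 0}, {"hand": 60, "x": -2, "y": 36, "z": -5, "roll": 0}, {"hand": 60, "x": -2, "y": 36, "z": -5, "roll": 0}, {"hand": 60, "x": -2, "y": 36, "z": -5, "roll": 0}, {"hand": 60, "x": -2, "y": 36, "z": -5, "roll": 0}, {"hand": 60, "x": -2, "y": 36, "z": -5, "roll": 0}, {"hand": 60, "x": -2, "y": 36, "z": -5, "roll": 0}, {"hand": 60, "x": -2, "y": 36, "z": -5, "roll": 0}, {"hand": 60, "x": -2, "y": 36, "z": -5, "roll": 0}]'

```text
time: 2.1
position: [0.4798, 0.16, 0.2419]
tool_rot: [2.432, 1.989, -0.0]
ft_force: [1.0, 0.1, 0.2]
grip_width: 0.69
grip_force: 0.0
```

```bash
cat >> h.py <<'E'
def st():
    from scipy.spatial.transform import Rotation as R
    s=get_state(); y=R.from_rotvec(s["tool_rot"]).as_matrix()
    print("t",round(s["time"],2),"p",(np.array(s["position"])*1000).round(1),"yawY",np.degrees(np.arctan2(y[1,1],y[0,1])).round(2),"zax",y[:,2].round(4),"q",np.round(s["joint_positions"],2),"F",np.round(s["ft_force"],1),"M",np.round(s["torque"],2),"w",round(s["grip_width"]*87,1),"g",round(s["grip_force"],1))
E
python3 -c "
from h import *
st()"
```

```text
t 2.1 p [479.8 160.  241.9] yawY -11.45 zax [ 0.e+00 -5.e-04 -1.e+00] q [ 0.38  0.1  -0.79  1.85  0.07  1.23 -0.63] F [1.  0.1 0.2] M [-0.05 -0.12 -0.06] w 60.0 g 0.0
```

Call:
send_rows --rows '[{"hand": 60, "x": -1, "y": 2, "z": -20, "roll": 0}, {"hand": 60, "x": -1, "y": 2, "z": -20, "roll": 0}, {"hand": 60, "x": -1, "y": 2, "z": -20, "roll": 0}, {"hand": 60, "x": 0, "y": 0, "z": -20, "roll": 0}, {"hand": 60, "x": 0, "y": 0, "z": 0, "roll": 0}]'

```text
time: 2.6
position: [0.4752, 0.1641, 0.1596]
tool_rot: [-2.429, -1.988, 0.008]
ft_force: [-0.5, -0.7, -0.5]
grip_width: 0.691
grip_force: 0.0
```

```bash
python3 -c "
from h import *
st()
a=get_image('top')[190:270,215:305];b=get_image('side')[180:290,230:350]
cv2.imwrite('pics/c3.png',np.hstack([cv2.resize(a,(390,347),interpolation=2),cv2.resize(b,(379,347),interpolation=2)]))
for p in ([.4765,.1665,.0835],[.4765,.1665,.043]): print(proj('top',p),proj('side',p))
"
```

```text
t 2.6 p [475.2 164.1 159.6] yawY -11.41 zax [-0.0057 -0.001  -1.    ] q [ 0.34  0.2  -0.79  1.94  0.16  1.07 -0.71] F [-0.5 -0.7 -0.5] M [-0.05 -0.1  -0.03] w 60.1 g 0.0
[258.38776269 228.97735968] [290.32290673 227.81998611]
[258.98275873 229.40683761] [290.35276937 241.82150027]
```

View pics/c3.png

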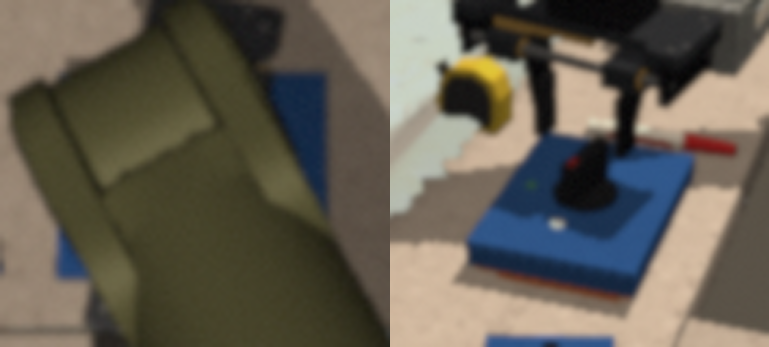

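The view shows the open fingers straddling the wing: fingertips at crop (545,133) and (622,150), wing at about (592,150). That is enough to close on, so I'll go down and grip.

```bash
python3 -c "
from h import *
im=cv2.imread('pics/side0.png'); up=cv2.resize(im[215:275,250:335],None,fx=6,fy=6,interpolation=2)
m=cv2.inRange(cv2.cvtColor(up,cv2.COLOR_BGR2HSV),(0,0,0),(180,255,70))
k=max(cv2.findContours(m,0,1)[0],key=cv2.contourArea); x,y,w,h=cv2.boundingRect(k); print(np.array([x,x+w])/6+250,np.array([y,y+h])/6+215)
for d in((26,0),(-26,0),(0,26),(0,-26)): print(proj('side',[.4765+d[0]/1e3,.1665+d[1]/1e3,.0495]).round(1))
p=k.reshape(-1,2)/6+[250,215]; q=p[p[:,1]>237]; print('disc x',q[:,0].min(),q[:,0].max(),'bottom',q[:,1].max())
"
```

```text
[281.83333333 301.66666667] [223.33333333 247.16666667]
[280.4 237.8]
[300.5 241.4]
[286.9 245.2]
[293.6 234.2]
disc x 281.8333333333333 301.5 bottom 247.0
```

Call:
send_rows --rows '[{"hand": 60, "x": 0, "y": 1, "z": -16, "roll": 0}, {"hand": 60, "x": 0, "y": 1, "z": -14, "roll": 0}, {"hand": 60, "x": 0, "y": 0, "z": -7, "roll": 0}, {"hand": 60, "x": 0, "y": 0, "z": 0, "roll": 0}]'

```text
time: 3.1
position: [0.4767, 0.1666, 0.1246]
tool_rot: [-2.431, -1.989, 0.002]
ft_force: [-1.2, 0.1, -0.3]
grip_width: 0.688
grip_force: 0.0
```

Call:
send_rows --rows '[{"hand": 25, "x": -1, "y": 0, "z": -2, "roll": 0}, {"hand": 12, "x": 0, "y": 0, "z": 0, "roll": 0}, {"hand": 5, "x": 0, "y": 0, "z": 0, "roll": 0}, {"hand": 5, "x": 0, "y": 0, "z": 0, "roll": 0}, {"hand": 5, "x": 0, "y": 0, "z": 0, "roll": 0}, {"hand": 5, "x": 0, "y": 0, "z": 0, "roll": 0}]' --force 40

```text
time: 3.7
position: [0.4763, 0.1668, 0.1234]
tool_rot: [2.431, 1.989, 0.0]
ft_force: [-0.2, 0.5, 0.4]
grip_width: 0.229
grip_force: 0.0
```

```bash
python3 -c "
from h import *
st()"
```

```text
t 3.7 p [476.3 166.8 123.4] yawY -11.43 zax [ 4.e-04 -1.e-04 -1.e+00] q [ 0.32  0.25 -0.78  1.97  0.21  1.   -0.76] F [-0.2  0.5  0.4] M [-0.02 -0.05 -0.02] w 19.9 g 0.0
```

Call:
send_rows --rows '[{"hand": 5, "x": 0, "y": 0, "z": 0, "roll": 0}, {"hand": 5, "x": 0, "y": 0, "z": 0, "roll": 0}, {"hand": 5, "x": 0, "y": 0, "z": 0, "roll": 0}, {"hand": 5, "x": 0, "y": 0, "z": 0, "roll": 0}]'

```text
time: 4.1
position: [0.4761, 0.1669, 0.1233]
tool_rot: [-2.432, -1.989, 0.0]
ft_force: [-1.1, 0.9, 2.7]
grip_width: 0.159
grip_force: 40.0
```

```bash
python3 -c "
from h import *
st()"
```

```text
t 4.1 p [476.1 166.9 123.3] yawY -11.43 zax [-2.e-04 -2.e-04 -1.e+00] q [ 0.32  0.25 -0.78  1.97  0.21  1.   -0.76] F [-1.1  0.9  2.7] M [-0.09  0.22  0.03] w 13.9 g 40.0
```

Call:
send_rows --rows '[{"hand": 5, "x": 0, "y": 0, "z": 0, "roll": -5}, {"hand": 5, "x": 0, "y": 0, "z": 0, "roll": -7}, {"hand": 5, "x": 0, "y": 0, "z": 0, "roll": -8}, {"hand": 5, "x": 0, "y": 0, "z": 0, "roll": -8}, {"hand": 5, "x": 0, "y": 0, "z": 0, "roll": -8}, {"hand": 5, "x": 0, "y": 0, "z": 0, "roll": -8}, {"hand": 5, "x": 0, "y": 0, "z": 0, "roll": -8}, {"hand": 5, "x": 0, "y": 0, "z": 0, "roll": -8}, {"hand": 5, "x": 0, "y": 0, "z": 0, "roll": -6}, {"hand": 5, "x": 0, "y": 0, "z": 0, "roll": -4}]'

```text
time: 5.1
position: [0.4767, 0.1663, 0.1234]
tool_rot: [3.132, 0.228, 0.001]
ft_force: [1.4, -1.9, 0.6]
grip_width: 0.157
grip_force: 40.0
```

Call:
send_rows --rows '[{"hand": 5, "x": 0, "y": 0, "z": 0, "roll": -3}, {"hand": 5, "x": 0, "y": 0, "z": 0, "roll": -2}, {"hand": 5, "x": 0, "y": 0, "z": 0, "roll": -1.5}, {"hand": 5, "x": 0, "y": 0, "z": 0, "roll": -1.5}, {"hand": 5, "x": 0, "y": 0, "z": 0, "roll": 0}]'

```text
time: 5.6
position: [0.4765, 0.1667, 0.1233]
tool_rot: [3.141, 0.014, 0.001]
ft_force: [0.2, -1.6, 0.4]
grip_width: 0.154
grip_force: 40.0
```

```bash
python3 -c "
from h import *
st()
b=get_image('side');cv2.imwrite('pics/s1.png',cv2.resize(b[190:280,235:345],None,fx=7,fy=6.5,interpolation=2))"
```

```text
t 5.6 p [476.5 166.7 123.3] yawY -89.47 zax [ 4.e-04 -1.e-04 -1.e+00] q [ 0.15  0.22 -0.59  1.98  0.14  0.99 -2.07] F [ 0.2 -1.6  0.4] M [-0.3  -0.08  0.03] w 13.4 g 40.0
```

View pics/s1.png

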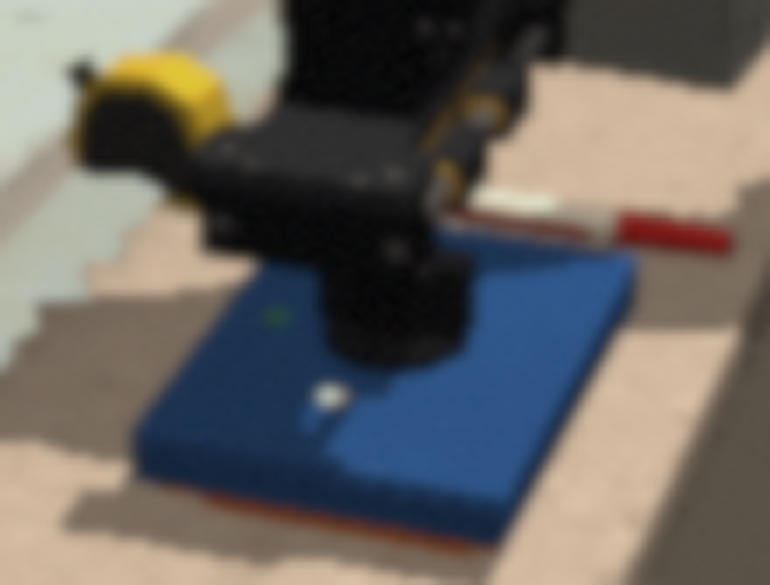

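The picture shows the wing along the lid's x axis with the red end hidden towards the green dot (277,315). The lid hasn't turned. I'll creep on to the stop while watching the moment.

Call:
send_rows --rows '[{"hand": 5, "x": 0, "y": 0, "z": 0, "roll": -0.8}, {"hand": 5, "x": 0, "y": 0, "z": 0, "roll": -0.8}, {"hand": 5, "x": 0, "y": 0, "z": 0, "roll": 0}]'

```text
time: 5.95
position: [0.4762, 0.1672, 0.1233]
tool_rot: [-3.141, 0.028, 0.0]
ft_force: [0.1, 0.5, 1.4]
grip_width: 0.159
grip_force: 40.0
```

```bash
python3 -c "
from h import *
st()"
```

```text
t 5.95 p [476.2 167.2 123.3] yawY -91.03 zax [-0.e+00  3.e-04 -1.e+00] q [ 0.15  0.22 -0.59  1.98  0.14  0.99 -2.09] F [0.1 0.5 1.4] M [-0.02 -0.03  0.01] w 13.9 g 40.0
```

Call:
send_rows --rows '[{"hand": 5, "x": 0, "y": 0, "z": 0, "roll": -1}, {"hand": 5, "x": 0, "y": 0, "z": 0, "roll": -1}, {"hand": 5, "x": 0, "y": 0, "z": 0, "roll": 0}]'

```text
time: 6.25
position: [0.4762, 0.1672, 0.1233]
tool_rot: [-3.14, 0.084, 0.0]
ft_force: [-0.8, 0.6, 1.9]
grip_width: 0.159
grip_force: 40.0
```

```bash
python3 -c "
from h import *
st()"
```

```text
t 6.25 p [476.2 167.2 123.3] yawY -93.06 zax [-1.e-04  3.e-04 -1.e+00] q [ 0.15  0.22 -0.58  1.98  0.14  0.99 -2.13] F [-0.8  0.6  1.9] M [0.16 0.01 0.03] w 13.8 g 40.0
```

Call:
send_rows --rows '[{"hand": 5, "x": 0, "y": 0, "z": 3, "roll": 0}, {"hand": 5, "x": 0, "y": 0, "z": 5, "roll": 0}, {"hand": 5, "x": 0, "y": 0, "z": 10, "roll": 0}, {"hand": 5, "x": 0, "y": 0, "z": 15, "roll": 0}, {"hand": 5, "x": 0, "y": 0, "z": 20, "roll": 0}, {"hand": 5, "x": 0, "y": 0, "z": 20, "roll": 0}, {"hand": 5, "x": 0, "y": 0, "z": 20, "roll": 0}, {"hand": 5, "x": 0, "y": 0, "z": 15, "roll": 0}, {"hand": 5, "x": 0, "y": 0, "z": 8, "roll": 0}, {"hand": 5, "x": 0, "y": 0, "z": 0, "roll": 0}]'

```text
time: 7.25
position: [0.4768, 0.167, 0.2406]
tool_rot: [-3.14, 0.083, -0.004]
ft_force: [0.3, 0.4, -4.1]
grip_width: 0.154
grip_force: 40.0
```

```bash
python3 -c "
from h import *
st()
b=get_image('side');cv2.imwrite('pics/s2.png',cv2.resize(b[110:300,200:380],None,fx=4,fy=3.15,interpolation=2));cv2.imwrite('pics/s2full.png',b);cv2.imwrite('pics/t2full.png',get_image('top'))"
```

```text
t 7.25 p [476.8 167.  240.6] yawY -93.04 zax [ 2.3e-03  2.0e-04 -1.0e+00] q [ 0.18  0.08 -0.59  1.86  0.05  1.22 -2.05] F [ 0.3  0.4 -4.1] M [ 0.09  0.01 -0.01] w 13.4 g 40.0
```

View pics/s2.png

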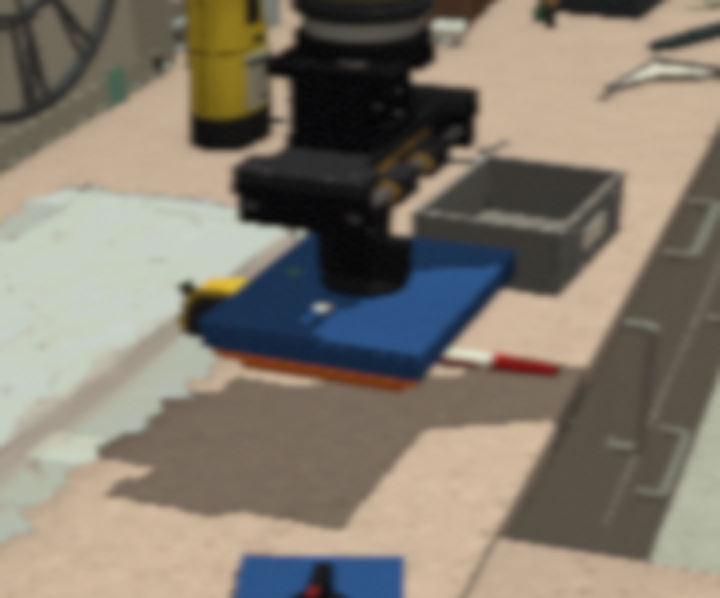

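Both lids came up together: the orange tray is visible under the blue lid at crop (315,370), and the box is at (520,225). Next I'll measure the lid's yaw from the side view and refine the box position from the side0 rim.

```bash
python3 -c "
from h import *
def top_edges(f,r,lo,hi):
    im=cv2.imread(f)[r[1]:r[3],r[0]:r[2]]; up=cv2.resize(im,None,fx=6,fy=6,interpolation=2); h=cv2.cvtColor(up,cv2.COLOR_BGR2HSV)
    m=cv2.morphologyEx(cv2.inRange(h,lo,hi),cv2.MORPH_CLOSE,np.ones((7,7)))
    k=max(cv2.findContours(m,0,1)[0],key=cv2.contourArea); a=cv2.approxPolyDP(k,10,True).reshape(-1,2)
    return (a+.5)/6-.5+r[:2], up,h
a,up,h=top_edges('pics/s2full.png',[240,175,345,240],(98,110,30),(128,255,255))
for p in a: print(p.round(1),(ray('side',p,.160)[0,:2]*1000).round(1),(ray('side',p,.142)[0,:2]*1000).round(1))
for nm,lo,hi in(('white',(0,0,110),(180,110,255)),('green',(45,90,30),(85,255,255))):
    m=cv2.inRange(h,lo,hi); n,_,s,c=cv2.connectedComponentsWithStats(m)
    for i in range(1,n):
        if s[i,4]>40: p=(c[i]+.5)/6-.5+[240,175]; print(nm,s[i,4],p.round(1),(ray('side',p,.160)[0,:2]*1000).round(1))
"
```

```text
[248.9 211.1] [547.3 246.2] [560.9 216.8]
[253.1 218.8] [525.3 274.8] [538.  246.5]
[303.9 228.9] [408.7 280.4] [417.  252.3]
[326.8 197.8] [398.4 129.9] [406.3  96.1]
[327.9 189.9] [405.9  89. ] [414.1  53.6]
[304.4 185.1] [467.9  80.8] [478.4  45.1]
[301.8 187.2] [470.7  94.5] [481.3  59.3]
[299.1 200.8] [455.6 164.4] [465.7 131.9]
[287.9 203.1] [476.6 183.3] [487.4 151.5]
[280.9 199.4] [498.  171.2] [509.6 138.9]
[278.1 182.8] [534.9  88.2] [548.   52.8]
[259.9 203.1] [538.  203.4] [551.2 172.4]
white 97762 [286.3 215.7] [461.2 239.6]
white 2308 [300.7 179.1] [487.2  50. ]
white 2697 [331.3 179.9] [411.9  30.7]
white 505 [279.6 207.4] [488.  208.7]
```

Call:
send_rows --rows '[{"hand": 5, "x": 0, "y": -10, "z": 0, "roll": 0}, {"hand": 5, "x": 0, "y": -20, "z": 0, "roll": 0}, {"hand": 5, "x": 0, "y": -28, "z": 0, "roll": 0}, {"hand": 5, "x": 0, "y": -28, "z": 0, "roll": 0}, {"hand": 5, "x": 0, "y": -28, "z": 0, "roll": 0}, {"hand": 5, "x": 0, "y": -28, "z": 0, "roll": 0}, {"hand": 5, "x": 0, "y": -28, "z": 0, "roll": 0}, {"hand": 5, "x": 0, "y": -20, "z": 0, "roll": 0}, {"hand": 5, "x": 0, "y": -10, "z": 0, "roll": 0}]'

```text
time: 8.25
position: [0.4753, -0.0363, 0.2383]
tool_rot: [3.14, -0.089, -0.003]
ft_force: [-0.6, 0.2, -4.9]
grip_width: 0.152
grip_force: 40.0
```

```bash
python3 -c "
from h import *
st()"
```

```text
t 8.25 p [475.3 -36.3 238.3] yawY -93.25 zax [-2.2e-03 -7.0e-04 -1.0e+00] q [ 0.41  0.   -0.39  1.92  0.    1.21 -1.61] F [-0.6  0.2 -4.9] M [0.03 0.08 0.02] w 13.2 g 40.0
```

Call:
send_rows --rows '[{"hand": 5, "x": 0, "y": -12, "z": 0, "roll": 0}, {"hand": 5, "x": 0, "y": -24, "z": 0, "roll": 0}, {"hand": 5, "x": 0, "y": -30, "z": 0, "roll": -0.5}, {"hand": 5, "x": 0, "y": -30, "z": 0, "roll": -0.5}, {"hand": 5, "x": 0, "y": -30, "z": 0, "roll": -0.5}, {"hand": 5, "x": 1, "y": -30, "z": 0, "roll": -0.5}, {"hand": 5, "x": 0, "y": -20, "z": 0, "roll": 0}, {"hand": 5, "x": 0, "y": -12, "z": 0, "roll": 0}, {"hand": 5, "x": 0, "y": 0, "z": -15, "roll": 0}, {"hand": 5, "x": 0, "y": 0, "z": 0, "roll": 0}]'

```text
time: 9.25
position: [0.4761, -0.2191, 0.2214]
tool_rot: [-3.136, 0.136, 0.007]
ft_force: [-0.8, 0.5, -5.3]
grip_width: 0.154
grip_force: 40.0
```

```bash
python3 -c "
from h import *
st()
b=get_image('side');cv2.imwrite('pics/s3f.png',b);t=get_image('top');cv2.imwrite('pics/t3f.png',t)
cv2.imwrite('pics/s3.png',np.hstack([cv2.resize(b[110:215,285:375],None,fx=4.4,fy=4.4,interpolation=2)[:440],cv2.resize(t[185:275,355:450],None,fx=4,fy=4.9,interpolation=2)[:440]]))"
```

```text
t 9.25 p [ 476.1 -219.1  221.4] yawY -94.95 zax [-0.0045  0.0033 -1.    ] q [ 0.59  0.12 -0.22  1.84  0.03  1.19 -1.3 ] F [-0.8  0.5 -5.3] M [0.21 0.08 0.02] w 13.4 g 40.0
```

View pics/s3.png

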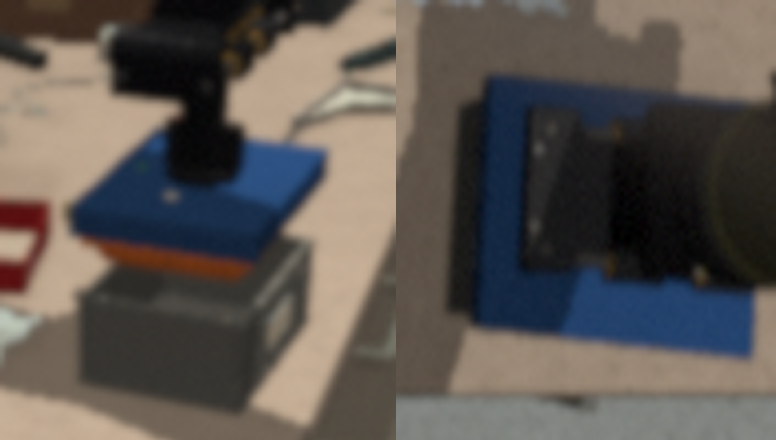

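Side (left): lids above the box, roughly aligned. Top (right): the blue plate covers the box with nearly the same yaw. I'll let it settle, correct, then lower.

Call:
send_rows --rows '[{"hand": 5, "x": 0, "y": 0, "z": -10, "roll": 0}, {"hand": 5, "x": 0, "y": 0, "z": 0, "roll": 0}, {"hand": 5, "x": 0, "y": 0, "z": 0, "roll": 0}]'

```text
time: 9.65
position: [0.4771, -0.2207, 0.214]
tool_rot: [-3.138, 0.137, 0.001]
ft_force: [0.1, -0.4, -4.0]
grip_width: 0.16
grip_force: 40.0
```

```bash
python3 -c "
from h import *
st()
# rim in clean top image: light ridge search along box normals
im=cv2.cvtColor(cv2.imread('pics/top0.png'),cv2.COLOR_BGR2GRAY).astype(np.float32)
c=np.array([477,-224.7]);a=np.radians(-5.4);ex=np.array([np.cos(a),np.sin(a)]);ey=np.array([-ex[1],ex[0]])
for nm,n,t,h,L in(('+x',ex,ey,61,60),('-x',-ex,ey,61,60),('+y',ey,ex,81,40),('-y',-ey,ex,81,40)):
  for s0 in(-L/2,L/2):
    prof=[]
    for d in range(-14,13,2):
        q=np.array([proj('top',np.append((c+n*(h+d)+t*(s0+s))/1000,.07)) for s in np.linspace(-L/2,L/2,25)],np.float32)
        prof.append(cv2.remap(im,q[None,:,0],q[None,:,1],1).mean())
    print(nm,s0,np.round(prof).astype(int))
"
```

```text
t 9.65 p [ 477.1 -220.7  214. ] yawY -94.99 zax [-7.e-04  2.e-04 -1.e+00] q [ 0.59  0.12 -0.22  1.85  0.03  1.17 -1.3 ] F [ 0.1 -0.4 -4. ] M [0.02 0.01 0.04] w 14.0 g 40.0
+x -30.0 [ 78  68  68  78  91  97  96  93  92  92  94  96 102 111]
+x 30.0 [ 82  67  63  74  89  96  94  87  84  84  85  88  97 109]
-x -30.0 [ 58  58  59  62  71  85  97 105 112 121 128 133 134 134]
-x 30.0 [ 64  65  65  68  77  91 104 112 118 124 131 134 135 135]
+y -20.0 [105 106 106 105 104 102  91  70  46  31  26  25  27  34]
+y 20.0 [110 110 109 108 106 102  90  68  45  30  25  25  28  35]
-y -20.0 [ 25  27  32  48  70  91 106 116 125 130 132 133 133 132]
-y 20.0 [ 37  38  42  54  73  93 107 116 124 129 130 130 130 129]
```

Call:
send_rows --rows '[{"hand": 5, "x": -1, "y": -3.5, "z": 0, "roll": -0.6}, {"hand": 5, "x": 0, "y": 0, "z": -4, "roll": 0}, {"hand": 5, "x": 0, "y": 0, "z": -4, "roll": 0}, {"hand": 5, "x": 0, "y": 0, "z": -4, "roll": 0}, {"hand": 5, "x": 0, "y": 0, "z": 0, "roll": 0}, {"hand": 5, "x": 0, "y": 0, "z": 0, "roll": 0}]'

```text
time: 10.25
position: [0.4762, -0.2246, 0.2021]
tool_rot: [-3.138, 0.154, 0.001]
ft_force: [0.3, -0.4, -4.6]
grip_width: 0.159
grip_force: 40.0
```

```bash
python3 -c "
from h import *
st()"
```

```text
t 10.25 p [ 476.2 -224.6  202.1] yawY -95.62 zax [-4.e-04  1.e-04 -1.e+00] q [ 0.59  0.13 -0.22  1.86  0.03  1.15 -1.3 ] F [ 0.3 -0.4 -4.6] M [0.05 0.01 0.02] w 13.9 g 40.0
```

Call:
send_rows --rows '[{"hand": 5, "x": 0, "y": 0, "z": -3, "roll": 0}, {"hand": 5, "x": 0, "y": 0, "z": -3, "roll": 0}, {"hand": 5, "x": 0, "y": 0, "z": -2, "roll": 0}, {"hand": 5, "x": 0, "y": 0, "z": 0, "roll": 0}]'

```text
time: 10.65
position: [0.476, -0.2246, 0.1938]
tool_rot: [-3.138, 0.154, 0.001]
ft_force: [0.5, 0.6, -4.2]
grip_width: 0.162
grip_force: 40.0
```

```bash
python3 -c "
from h import *
st()"
```

```text
t 10.65 p [ 476.  -224.6  193.8] yawY -95.63 zax [-8.e-04  3.e-04 -1.e+00] q [ 0.59  0.14 -0.21  1.87  0.03  1.13 -1.31] F [ 0.5  0.6 -4.2] M [ 0.02  0.04 -0.02] w 14.1 g 40.0
```

No contact yet, so I'll carry on down.

Call:
send_rows --rows '[{"hand": 5, "x": 0, "y": 0, "z": -3, "roll": 0}, {"hand": 5, "x": 0, "y": 0, "z": -3, "roll": 0}, {"hand": 5, "x": 0, "y": 0, "z": -2, "roll": 0}, {"hand": 5, "x": 0, "y": 0, "z": 0, "roll": 0}]'

```text
time: 11.05
position: [0.476, -0.2245, 0.1858]
tool_rot: [-3.137, 0.154, 0.001]
ft_force: [-0.5, 0.8, -4.9]
grip_width: 0.152
grip_force: 40.0
```

```bash
python3 -c "
from h import *
st()"
```

```text
t 11.05 p [ 476.  -224.5  185.8] yawY -95.63 zax [-8.e-04  3.e-04 -1.e+00] q [ 0.59  0.15 -0.21  1.88  0.04  1.11 -1.31] F [-0.5  0.8 -4.9] M [ 0.05 -0.03  0.05] w 13.3 g 40.0
```

Call:
send_rows --rows '[{"hand": 5, "x": 0, "y": 0, "z": -2, "roll": 0}, {"hand": 5, "x": 0, "y": 0, "z": -2, "roll": 0}, {"hand": 5, "x": 0, "y": 0, "z": -1.5, "roll": 0}, {"hand": 5, "x": 0, "y": 0, "z": 0, "roll": 0}]'

```text
time: 11.45
position: [0.4764, -0.2247, 0.1809]
tool_rot: [3.138, -0.154, 0.001]
ft_force: [0.5, 0.5, -2.6]
grip_width: 0.154
grip_force: 40.0
```

```bash
python3 -c "
from h import *
st()"
```

```text
t 11.45 p [ 476.4 -224.7  180.9] yawY -95.63 zax [ 4.e-04 -2.e-04 -1.e+00] q [ 0.59  0.16 -0.21  1.89  0.04  1.1  -1.31] F [ 0.5  0.5 -2.6] M [ 0.04  0.06 -0.04] w 13.4 g 40.0
```

Call:
send_rows --rows '[{"hand": 5, "x": 0, "y": 0, "z": -1, "roll": 0}, {"hand": 5, "x": 0, "y": 0, "z": -0.8, "roll": 0}, {"hand": 5, "x": 0, "y": 0, "z": 0, "roll": 0}, {"hand": 5, "x": 0, "y": 0, "z": 0, "roll": 0}]'

```text
time: 11.85
position: [0.4764, -0.2248, 0.1794]
tool_rot: [3.137, -0.154, 0.001]
ft_force: [-0.4, -0.8, -0.7]
grip_width: 0.157
grip_force: 40.0
```

```bash
python3 -c "
from h import *
st()"
```

```text
t 11.85 p [ 476.4 -224.8  179.4] yawY -95.63 zax [ 5.e-04 -4.e-04 -1.e+00] q [ 0.59  0.16 -0.21  1.89  0.04  1.1  -1.31] F [-0.4 -0.8 -0.7] M [0.09 0.12 0.03] w 13.7 g 40.0
```

Call:
send_rows --rows '[{"hand": 5, "x": 0, "y": 0, "z": -0.7, "roll": 0}, {"hand": 5, "x": 0, "y": 0, "z": -0.5, "roll": 0}, {"hand": 5, "x": 0, "y": 0, "z": 0, "roll": 0}, {"hand": 5, "x": 0, "y": 0, "z": 0, "roll": 0}]'

```text
time: 12.25
position: [0.4765, -0.2248, 0.1793]
tool_rot: [3.137, -0.154, 0.001]
ft_force: [-2.9, 0.8, 7.5]
grip_width: 0.159
grip_force: 40.0
```

```bash
python3 -c "
from h import *
st()"
```

```text
t 12.25 p [ 476.5 -224.8  179.3] yawY -95.63 zax [ 6.e-04 -6.e-04 -1.e+00] q [ 0.59  0.16 -0.21  1.89  0.04  1.1  -1.31] F [-2.9  0.8  7.5] M [ 0.42  0.71 -0.  ] w 13.8 g 40.0
```

Firmly seated: z stopped at 179.3 as predicted, with 7.5 N of push. I'll ease off and turn to free.

Call:
send_rows --rows '[{"hand": 5, "x": 0, "y": 0, "z": 0.8, "roll": 4}, {"hand": 5, "x": 0, "y": 0, "z": 0, "roll": 8}, {"hand": 5, "x": 0, "y": 0, "z": 0, "roll": 8}, {"hand": 5, "x": 0, "y": 0, "z": 0, "roll": 8}, {"hand": 5, "x": 0, "y": 0, "z": 0, "roll": 8}, {"hand": 5, "x": 0, "y": 0, "z": 0, "roll": 8}, {"hand": 5, "x": 0, "y": 0, "z": 0, "roll": 8}, {"hand": 5, "x": 0, "y": 0, "z": 0, "roll": 8}, {"hand": 5, "x": 0, "y": 0, "z": 0, "roll": 8}, {"hand": 5, "x": 0, "y": 0, "z": 0, "roll": 6}]'

```text
time: 13.25
position: [0.4761, -0.2241, 0.1793]
tool_rot: [-2.593, -1.772, 0.0]
ft_force: [-3.4, 2.8, 5.3]
grip_width: 0.159
grip_force: 40.0
```

Call:
send_rows --rows '[{"hand": 5, "x": 0, "y": 0, "z": 0, "roll": 3}, {"hand": 5, "x": 0, "y": 0, "z": 0, "roll": 2}, {"hand": 5, "x": 0, "y": 0, "z": 0, "roll": 1}, {"hand": 5, "x": 0, "y": 0, "z": 0, "roll": 0}]'

```text
time: 13.65
position: [0.476, -0.2241, 0.1793]
tool_rot: [-2.501, -1.899, 0.0]
ft_force: [-2.7, 2.2, 4.8]
grip_width: 0.158
grip_force: 40.0
```

```bash
python3 -c "
from h import *
st()"
```

```text
t 13.65 p [ 476.  -224.1  179.3] yawY -15.59 zax [-7.e-04  7.e-04 -1.e+00] q [ 0.69  0.16 -0.33  1.89  0.06  1.1   0.07] F [-2.7  2.2  4.8] M [0.59 0.6  0.02] w 13.8 g 40.0
```

Call:
send_rows --rows '[{"hand": 5, "x": 0, "y": 0, "z": 2, "roll": 0}, {"hand": 5, "x": 0, "y": 0, "z": 3, "roll": 0}, {"hand": 5, "x": 0, "y": 0, "z": 3, "roll": 0}, {"hand": 5, "x": 0, "y": 0, "z": 2, "roll": 0}, {"hand": 5, "x": 0, "y": 0, "z": 0, "roll": 0}, {"hand": 5, "x": 0, "y": 0, "z": 0, "roll": 0}]'

```text
time: 14.25
position: [0.4762, -0.2247, 0.1885]
tool_rot: [2.503, 1.899, 0.0]
ft_force: [-0.1, -0.4, -2.1]
grip_width: 0.155
grip_force: 40.0
```

```bash
python3 -c "
from h import *
st()"
```

```text
t 14.25 p [ 476.2 -224.7  188.5] yawY -15.64 zax [ 1.e-04 -1.e-04 -1.e+00] q [ 0.69  0.16 -0.33  1.88  0.06  1.12  0.07] F [-0.1 -0.4 -2.1] M [-0.08 -0.02 -0.01] w 13.5 g 40.0
```

The force is now about 2.1 N, so only the outer lid is coming up. I'll lift it straight up to about 110 mm above its seat.

Call:
send_rows --rows '[{"hand": 5, "x": 0, "y": 0, "z": 4, "roll": 0}, {"hand": 5, "x": 0, "y": 0, "z": 8, "roll": 0}, {"hand": 5, "x": 0, "y": 0, "z": 14, "roll": 0}, {"hand": 5, "x": 0, "y": 0, "z": 18, "roll": 0}, {"hand": 5, "x": 0, "y": 0, "z": 18, "roll": 0}, {"hand": 5, "x": 0, "y": 0, "z": 18, "roll": 0}, {"hand": 5, "x": 0, "y": 0, "z": 12, "roll": 0}, {"hand": 5, "x": 0, "y": 0, "z": 8, "roll": 0}, {"hand": 5, "x": 0, "y": 0, "z": 4, "roll": 0}, {"hand": 5, "x": 0, "y": 0, "z": 0, "roll": 0}]'

```text
time: 15.25
position: [0.4763, -0.2247, 0.2928]
tool_rot: [2.502, 1.899, 0.0]
ft_force: [0.9, 0.9, -2.2]
grip_width: 0.159
grip_force: 40.0
```

Call:
send_rows --rows '[{"hand": 5, "x": 0, "y": 0, "z": 0, "roll": 0}, {"hand": 5, "x": 0, "y": 0, "z": 0, "roll": 0}, {"hand": 5, "x": 0, "y": 0, "z": 0, "roll": 0}, {"hand": 5, "x": 0, "y": 0, "z": 0, "roll": 0}, {"hand": 5, "x": 0, "y": 0, "z": 0, "roll": 0}]'

```text
time: 15.75
position: [0.4762, -0.2247, 0.2924]
tool_rot: [-2.503, -1.899, 0.0]
ft_force: [0.6, -0.2, -1.8]
grip_width: 0.158
grip_force: 40.0
```

```bash
python3 -c "
from h import *
st()
b=get_image('side');cv2.imwrite('pics/s4.png',cv2.resize(b[70:260,230:400],None,fx=4,fy=3.15,interpolation=2))"
```

```text
t 15.75 p [ 476.2 -224.7  292.4] yawY -15.63 zax [-2.e-04  0.e+00 -1.e+00] q [ 0.7   0.07 -0.33  1.75  0.02  1.33  0.1 ] F [ 0.6 -0.2 -1.8] M [-0.01 -0.06 -0.01] w 13.8 g 40.0
```

View pics/s4.png

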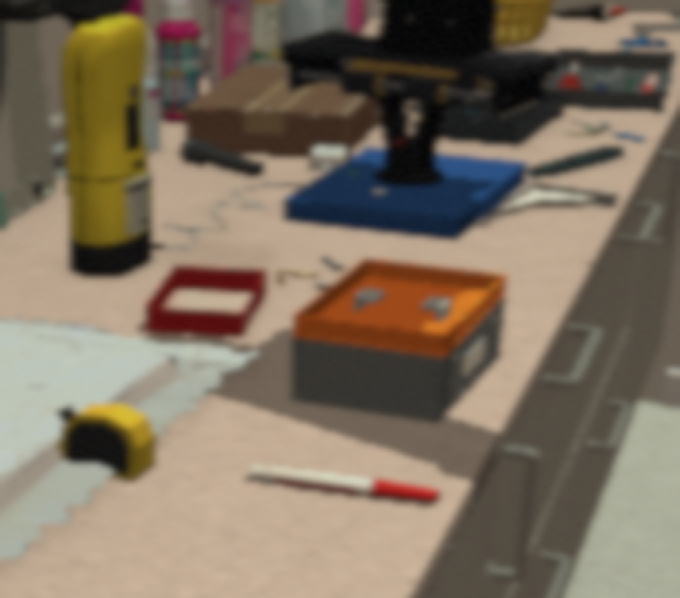

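The orange inner lid sits flush and level on the box at (400,310). The blue outer lid is held level above it at (405,190), and the marker and tape measure haven't moved.

```bash
python3 -c "
from bench import *
print(close_job())"
```

```text
the job is handed in; nothing more can be done
None
```

The job is done and handed in: the inner lid is fully home in the box's mouth, and the arm is still gripping the handle, holding the outer lid level about 11 cm above where it sat; the robot's clock read about 16 s.

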